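Clear the parts box lid and hold it half open

TASK

Take the solder spool off the lid of the parts box and stand it upright on the round cork mat, wholly on the cork. Then lift the lid by its red pull and hold it open at 50 degrees from closed, steady; it falls shut if let go, so finish while still holding the pull. Leave the relay, the tape roll and the small screwdriver where they are.

Things in the scene. Friction and masses are not known exactly. Their poses are not given: they have to be found in the camera images.
- parts_box: flat parts box with yellow lid, 136 x 202 x 38 mm (x, y, z), fixed to the table. Origin: centre of its underside; its x axis points from the front (the side with the red pull) to the hinge side, z up. Lid closed: lid top 38 mm above the table.
- parts_box_lid (a joint): angle of the lid in rad: 0 closed, grows as the front edge is raised (to 2.09); 50 degrees is 0.873. The lid weighs under 0.3 kg, turns freely and falls shut when released.
- lid_hinge (a point): centre of the lid's hinge line, which runs along the box's y axis at the far edge: 68 mm along box +x from the box's origin, 34 mm above the table. Does not move as the lid turns.
- lid_pull (a point): centre of the red pull on the lid: a round bar 10 mm thick, 88 mm long, parallel to the hinge (box y), 172 mm from the hinge line and, lid closed, 104 mm along box -x from the box's origin, 44 mm above the table. Two thin arms (8 mm) join it to the lid 40 mm either side of its middle; 35 mm are free between the bar and the lid edge, so that a finger fits behind the bar.
- solder_spool: spool of solder wire with blue flanges, loose, standing upright on the closed lid. Flanges 57 mm across and 2 mm thick at its foot and top, 48 mm across between them, 42 mm high, about 0.18 to 0.37 kg. Origin: centre of its underside; z along its axis. Can be gripped across its top flange from above, from any side.
- cork_mat: round cork mat, 120 mm across, 6 mm thick, fixed, flat on the table. Origin: centre of its underside.
- relay: grey cube relay, 21 x 28 x 35 mm, standing loose on the table: not to be moved. Origin: centre of its underside.
- tape: small dark roll of tape, 51 mm across, 19 mm high, lying flat: not to be moved. Origin: centre of its underside.
- small_screwdriver: small screwdriver with yellow handle, 136 mm long along its y axis, 16 mm thick, lying on the table: not to be moved. Origin: underside, at its middle.
Mind the look-alikes: they are no part of the job. What is meant by the solder_spool is not green, and is the larger of those in its own colour. What is meant by the cork_mat is not purple, and is the larger of those in its own colour.

How it is judged:
By the outcome, as a careful person would: the job done as asked, in the order asked, and still so for the second after the job is handed in, while the arm keeps its last pose, push and grip.
It also fails if it takes over 48 s, if anything falls off the work surface, if the arm or the gripper's body presses on something with over 40 N, if the wrist force passes 120 N, or if a joint passes its speed limit or range.

ROBOT

A 6-joint arm with a two-finger parallel gripper is mounted at the origin on the work surface; the furniture and walls round the work are solid. World frame = base frame: x ahead of the robot, y to its left, z up, the work surface at z = 0. Lengths are in mm, angles in rad, forces in N, time in s.
With the tool pointing down it reaches from about 225 to 725 mm from the base axis. Payload 3.1 kg.
Tool frame: the origin (TCP) lies at the very end of the fingers, on their centre line; the grasp point (between the pads) lies 19 mm behind it; z points along the fingers, y is the line along which they close (so a half turn about z gives the same grasp; the last joint's range is limited). The gripper opens to 85 mm and grips with 20 to 120 N. Pads are 22 mm wide; open, the fingers measure 114 mm over their backs; the gripper's body (76 mm by 85 mm) begins 54 mm behind the grasp point. The pads swing forward as they close: fully open they stand 13 mm farther back than shut.
Start: joints at [-1.317, 0.048, 0.099, 1.622, 0, 1.443], TCP at [195.595, -487.196, 231.312] pointing down, gripper open.
Joint ranges: [-2.91, 2.91], [-0.99, 1.94], [-1.21, 1.42], [-2.12, 2.29], [-1.49, 1.47], [-3.14, 3.14]. Speed limits (rad/s): [2.79, 2.79, 3.14, 3.14, 3.14, 3.14].

INTERFACE

Orientations are given as a unit quaternion [x, y, z, w].
In Python, from cell import ctrl gives the robot as it stands.
- The arm moves only by the shell command python3 -m crank 'ROWS' [FORCE]. ROWS is JSON, a list of rows, each an object with "delta_rot": the turn, a rotation vector about the tool's x, y, z in units of 45 degrees (1.0 is 45 degrees), a list of three; "delta_pos": the shift along the tool's x, y, z in units of 0.1 m (1.0 is 0.1 m), a list of three; "hand": the closure, from -1 (fully open) to 1 (shut). In form: [{"delta_rot": [wx, wy, wz], "delta_pos": [x, y, z], "hand": hand}, ...]. A call has exactly 8 rows; each row shifts and turns the commanded pose from where the row before left it, along the tool's axes as they then stand; what a row does not reach is not made up. A row lasts 1/8 s, in which the tool goes at most 62.5 mm and 10.7 degrees, less where a joint would pass 70% of its speed; a pose out of reach is approached as far as the arm can. A call with a number of a shift or a turn outside -1 to 1 is refused whole. A call with a gripper value outside its range is refused whole. The fingers move at their own pace and stop on an object; FORCE is the grip in N (left out, the last holds). Time passes only in rows, so rows that do not move let the fingers close, or fill a call up. It gives the time, the measured TCP pose, the force, the opening and the grip force at its end, in the units of the state.
- ctrl.get_obs(): the state, without advancing time (a new reading comes with each control period).
- ctrl.camera(name): name is "scene" or "top" or "wrist"; returns the picture (420x560x3 uint8, red, green, blue); there is no depth.
- ctrl.camera_info(name): a dict with "intrinsics" (3x3 intrinsics, pixels), "rvec" (rotation vector, rad) and "tvec" (3), from world to camera coordinates, as OpenCV has them; the wrist camera has in their place "mount" (4x4, takes a point from camera to tool coordinates, whose origin is the TCP and whose axes are the flange's). Camera axes: x right, y down, z forward; pixel columns grow to the right and rows downward; lengths in mm; the calibration is good to about 2 mm. A picture is of the moment at which its call begins: read the wrist's pose just before it. camera_info takes no time and is no camera call.
- ctrl.close_job(): hands the job in; it is judged then, once.
Trained networks look in the newest picture that a camera, given by its name, has taken for a name from the list of things; names that differ only in an ending like _2 or _b are one class to them, and where a whole thing is asked for, a point or a joint stands for the part that bears it (a point fixed in the world has none). Each returns a list of dicts, best first, with "score" (0 to 1); they miss things now and then, are a little off and sometimes report something else, mostly with a low value. They report only what shows in the picture. A call takes as long as a camera call. They do not tell look-alikes from the thing itself.
- ctrl.boxes_of(camera, query): "point" ([x, y, z] in mm, in the coordinates of the camera as it stood for that picture, good to about 4 mm: the middle of the surface that is visible of it).
- ctrl.pinpoint(camera, query): "point" ([x, y, z] in mm, in the coordinates of the camera as it stood for that picture, good to about 4 mm: a listed point, or the origin of a listed thing).
The state is a dict: "time_s": time; "joint_positions": joint angles; "qvel": joint speeds; "effort": joint torques, N m; "eef_pos": TCP position; "orientation": TCP orientation; "wrist_force": force on the tool from outside, world axes, zero at the start; "moment": the same for the moment, N m; "grip_width": finger opening in mm; "grip_force": force on a finger pad.
Only numpy, scipy, OpenCV 4.12 (cv2) and the standard library are available. Lean on these libraries where they do the work, as an engineer would, in place of code of your own. Each camera call takes 0.05 s, during which the arm holds its last target. There are 200 camera calls.

## Working session

There is one attempt and no reset: what is moved stays moved. The work goes in short steps, Python scripts to look and compute and a shell command to move; the robot and the scene stay as the last step left them, time stands still between calls to the robot, and variables do not carry over. Pictures are saved under pics/ and viewed, at most 10 in all, crops included, and the job is handed in when it is done.

```bash
ls; mkdir -p pics; cat > h.py <<'E'
import numpy as np, cv2
from scipy.spatial.transform import Rotation as R
from cell import ctrl
def cam(name):
    """returns K, Rcw, t: Xc=Rcw Xw+t"""
    i=ctrl.camera_info(name); K=np.array(i["intrinsics"])
    if "mount" in i:
        o=ctrl.get_obs(); T=np.eye(4); T[:3,:3]=R.from_quat(o["orientation"]).as_matrix(); T[:3,3]=o["eef_pos"]
        M=np.linalg.inv(T@np.array(i["mount"])); return K,M[:3,:3],M[:3,3]
    return K,R.from_rotvec(np.ravel(i["rvec"])).as_matrix(),np.ravel(i["tvec"])
def look(name,f=None):
    c=cam(name); im=ctrl.camera(name)
    if f: cv2.imwrite("pics/"+f,im[:,:,::-1])
    return c,im
def world(c,p): return c[1].T@(np.array(p)-c[2])
def pix(c,P):
    q=c[0]@(c[1]@np.array(P,float)+c[2]); return q[:2]/q[2]
def ray(c,uv,z):
    d=c[1].T@np.linalg.inv(c[0])@[uv[0],uv[1],1]; o=-c[1].T@c[2]; return o+d*(z-o[2])/d[2]
def tri(c1,u1,c2,u2):
    P=[c[0]@np.c_[c[1],c[2]] for c in (c1,c2)]
    X=cv2.triangulatePoints(P[0],P[1],np.array(u1,float),np.array(u2,float)).ravel(); return X[:3]/X[3]
E
python3 - <<'E'
from h import *
for n in ("scene","top"):
    c,im=look(n,n+"0.png")
    for q in ("solder_spool","cork_mat","parts_box","lid_pull","lid_hinge","relay","tape","small_screwdriver"):
        for r in ctrl.pinpoint(n,q)[:4]:
            w=world(c,r["point"]); print(n,q,round(r["score"],2),w.round(),pix(c,w).round())
E
```

```text
pics
scene solder_spool 0.62 [587. -53.  37.] [255. 245.]
scene solder_spool 0.59 [402. -88.  -3.] [309. 234.]
scene solder_spool 0.58 [ 588. -216.   -3.] [233. 229.]
scene cork_mat 0.78 [ 340. -439.   -2.] [276. 182.]
scene cork_mat 0.73 [ 445. -270.   -3.] [269. 210.]
scene cork_mat 0.57 [ 297. -169.    1.] [326. 212.]
scene cork_mat 0.5 [531. 134.   1.] [307. 289.]
scene parts_box 0.87 [570. -15.   3.] [267. 261.]
scene lid_pull 0.89 [470.   2.  47.] [303. 241.]
scene lid_hinge 0.59 [636. -28.  32.] [241. 256.]
scene relay 0.59 [622. 124.  -4.] [271. 299.]
scene tape 0.76 [528. 136.   1.] [308. 289.]
scene tape 0.36 [590. -53.  37.] [254. 245.]
scene small_screwdriver 0.54 [ 666. -299.   -3.] [199. 222.]
top solder_spool 0.82 [579. -48.  34.] [256. 176.]
top solder_spool 0.8 [398. -89.  -2.] [271. 240.]
top solder_spool 0.49 [ 583. -213.   -3.] [313. 176.]
top cork_mat 0.93 [ 447. -266.   -4.] [332. 223.]
top cork_mat 0.86 [ 292. -168.    1.] [298. 277.]
top cork_mat 0.7 [ 330. -438.    0.] [392. 264.]
top parts_box 0.88 [570. -14.  -5.] [245. 181.]
top parts_box 0.43 [523. 138.  -2.] [193. 197.]
top lid_pull 0.71 [468.   3.  46.] [238. 215.]
top lid_hinge 0.91 [633. -24.  34.] [248. 158.]
top relay 0.7 [ 447. -268.    0.] [333. 223.]
top relay 0.41 [620. 125.   0.] [198. 164.]
top tape 0.59 [522. 133.  -1.] [195. 197.]
top small_screwdriver 0.55 [ 661. -306.   -2.] [345. 150.]
top small_screwdriver 0.27 [618. 128.  -2.] [197. 165.]
```

```bash
python3 - <<'E'
import cv2
a=cv2.imread("pics/scene0.png")[150:330,150:390];b=cv2.imread("pics/top0.png")[130:310,170:410]
cv2.imwrite("pics/a.png",cv2.resize(cv2.vconcat([a,b]),None,fx=1.65,fy=1.65,interpolation=2))
cv2.imwrite("pics/b.png",cv2.resize(b,None,fx=3.2,fy=3.2,interpolation=2))
E
```

```text
(no output)
```

View pics/scene0.png

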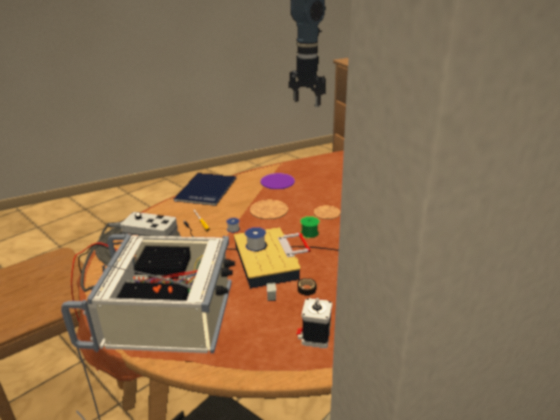

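View pics/b.png

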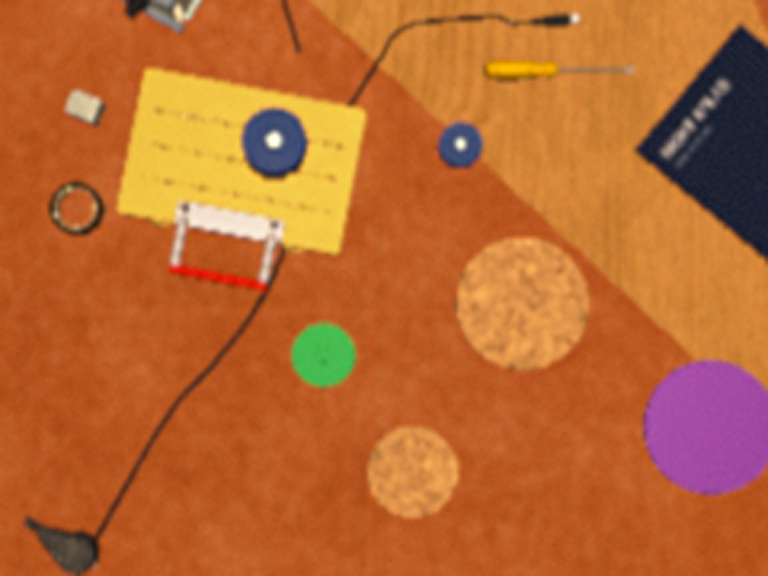

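The picture shows these look-alikes (scene/top pixels):
- **Spools:** large blue on the lid (256,238)/(256,174), small blue on the table (233,224)/(314,175), green (310,227)/(271,241).
- **Mats:** large cork (269,208)/(333,225), small cork (327,211)/(299,277), purple (277,181)/(391,263).

I choose the large blue spool on the lid and the large cork mat. Next I check heights by triangulating, and read the tool axes.

```bash
python3 - <<'E'
from h import *
cs,ct=cam("scene"),cam("top")
a=cv2.imread("pics/scene0.png");b=cv2.imread("pics/top0.png")
o=ctrl.get_obs();print(o["time_s"],o["eef_pos"],R.from_quat(o["orientation"]).as_matrix().round(3),o["grip_width"])
print(ctrl.camera_info("wrist"))
def seg(im,lo,hi):
    m=cv2.inRange(cv2.cvtColor(im,cv2.COLOR_BGR2HSV),lo,hi)
    n,l,s,c=cv2.connectedComponentsWithStats(m)
    return [(s[i][:5].tolist(),c[i].round(1).tolist()) for i in range(1,n) if s[i][4]>15]
for nm,lo,hi in(("blue",(105,70,40),(130,255,200)),("red",(0,200,150),(4,255,255)),("cork",(10,90,190),(18,180,255))):
    for im in(a,b): print(nm,[x for x in seg(im,lo,hi) if 170<x[1][0]<400 and 130<x[1][1]<300])
E
```

```text
0.9 [ 195.58202076 -487.19984245  231.32388235] [[ 0.928  0.373  0.   ]
 [ 0.373 -0.928 -0.   ]
 [ 0.     0.    -1.   ]] 85.4607356507267
{'intrinsics': array([[355.20588396,   0.        , 277.9772872 ],
       [  0.        , 355.20588396, 204.82874224],
       [  0.        ,   0.        ,   1.        ]]), 'mount': array([[-2.06815449e-04, -9.61432565e-01, -2.75040689e-01,
         7.02416212e+01],
       [ 9.99999798e-01, -3.37097550e-05, -6.34108908e-04,
         8.51950479e-01],
       [ 6.00381399e-04, -2.75040765e-01,  9.61432378e-01,
        -1.41610678e+02],
       [ 0.00000000e+00,  0.00000000e+00,  0.00000000e+00,
         1.00000000e+00]])}
blue [([177, 175, 56, 26, 816], [205.9, 186.6]), ([228, 220, 10, 4, 24], [232.7, 221.6]), ([246, 229, 18, 9, 108], [254.9, 232.9])]
blue [([247, 165, 18, 20, 252], [255.4, 174.2]), ([308, 169, 12, 13, 104], [313.4, 175.1])]
red [([300, 234, 10, 15, 34], [303.7, 241.5])]
red [([223, 213, 30, 7, 58], [237.5, 216.1])]
cork [([293, 148, 34, 10, 151], [308.9, 152.9]), ([73, 156, 221, 82, 5936], [193.6, 202.6]), ([211, 162, 43, 13, 293], [232.3, 168.0]), ([179, 172, 16, 14, 91], [185.8, 177.8]), ([304, 202, 7, 7, 24], [307.9, 205.1]), ([312, 204, 28, 14, 298], [326.2, 210.9]), ([262, 223, 30, 14, 57], [276.1, 229.2]), ([291, 283, 5, 8, 31], [293.1, 285.7]), ([309, 298, 19, 3, 21], [318.7, 298.7])]
cork [([345, 149, 24, 5, 32], [358.4, 150.4]), ([190, 157, 11, 8, 18], [194.2, 159.6]), ([313, 205, 41, 41, 1303], [332.7, 224.4]), ([285, 263, 28, 29, 604], [298.6, 277.1])]
```

```bash
python3 -m crank '[{"delta_rot":[0,0,0],"delta_pos":[0.5,-0.25,0],"hand":-1},{"delta_rot":[0,0,0],"delta_pos":[0.5,-0.25,0],"hand":-1},{"delta_rot":[0,0,0],"delta_pos":[0.5,-0.25,0],"hand":-1},{"delta_rot":[0,0,0],"delta_pos":[0.5,-0.25,0],"hand":-1},{"delta_rot":[0,0,0],"delta_pos":[0.4,-0.2,0],"hand":-1},{"delta_rot":[0,0,0],"delta_pos":[0.4,-0.2,0],"hand":-1},{"delta_rot":[0,0,0],"delta_pos":[0.3,-0.15,0],"hand":-1},{"delta_rot":[0,0,0],"delta_pos":[0,0,0],"hand":-1}]'
python3 - <<'E'
from h import *
cs,ct=cam("scene"),cam("top")
print("spooltop",tri(cs,(255.3,233.5),ct,(255.4,174.5)),"pull",tri(cs,(303.7,241.5),ct,(237.5,216.1)),"mat@6",ray(ct,(332.7,224.6),6))
c,im=look("wrist","w1.png")
for q in("solder_spool","cork_mat","lid_pull","lid_hinge"):
    for r in ctrl.pinpoint("wrist",q)[:3]:
        w=world(c,r["point"]);print(q,round(r["score"],2),w.round(1),pix(c,w).round())
o=ctrl.get_obs();print(o["time_s"],o["eef_pos"],o["joint_positions"])
E
```

```text
time_s: 1.9
eef_pos: [426.6, -226.2, 231.3]
orientation: [0.981, 0.192, 0.0, -0.0]
wrist_force: [-0.2, -0.6, 0.3]
grip_width: 85.5
grip_force: 0.0
spooltop [582.47927251 -48.09942492  73.64515593] pull [467.29274893   3.56155991  44.43544194] mat@6 [ 442.86793216 -267.45102231    6.        ]
solder_spool 0.95 [ 593.4 -210.1    1.4] [328.   3.]
solder_spool 0.6 [398.1 -94.7   2.7] [150. 150.]
cork_mat 0.82 [ 294.3 -171.3   -4. ] [190. 258.]
cork_mat 0.63 [ 447.1 -268.5   -0.8] [322. 169.]
lid_pull 0.82 [469.7   3.   42.5] [47. 35.]
2.15 [ 424.94596994 -228.67636348  231.3108044 ] [-6.32535785e-01 -6.21253565e-02 -1.03256702e-02  1.62264844e+00
 -3.48799669e-04  2.12879495e+00]
```

View pics/w1.png

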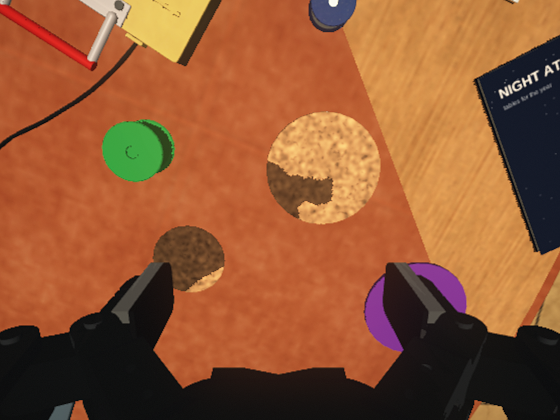

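Wrist view: large cork mat centre (323,167), small cork (189,258), purple (415,307), green spool (135,150), small blue spool (331,8), and part of the red pull at top left. This agrees with the fixed cameras, so I move over the spool.

```bash
python3 -m crank '[{"delta_rot":[0,0,0],"delta_pos":[0.53,-0.27,0],"hand":-1},{"delta_rot":[0,0,0],"delta_pos":[0.53,-0.27,0],"hand":-1},{"delta_rot":[0,0,0],"delta_pos":[0.53,-0.27,0],"hand":-1},{"delta_rot":[0,0,0],"delta_pos":[0.53,-0.27,0],"hand":-1},{"delta_rot":[0,0,-0.22],"delta_pos":[0,0,0],"hand":-1},{"delta_rot":[0,0,-0.22],"delta_pos":[0,0,0],"hand":-1},{"delta_rot":[0,0,-0.22],"delta_pos":[0,0,0],"hand":-1},{"delta_rot":[0,0,-0.22],"delta_pos":[0,0,0],"hand":-1}]'
python3 - <<'E'
from h import *
c,im=look("wrist","w2.png"); np.savez("w2.npz",K=c[0],R=c[1],t=c[2])
for q in("solder_spool","lid_pull","lid_hinge","parts_box"):
    for r in ctrl.pinpoint("wrist",q)[:3]:
        w=world(c,r["point"]);print(q,round(r["score"],2),w.round(1),pix(c,w).round())
o=ctrl.get_obs();print(o["time_s"],o["eef_pos"],R.from_quat(o["orientation"]).as_matrix().round(3))
E
```

```text
time_s: 3.15
eef_pos: [581.8, -49.9, 231.2]
orientation: [0.859, 0.513, -0.0, -0.0]
wrist_force: [-0.4, -0.5, 1.0]
grip_width: 85.0
grip_force: 0.0
solder_spool 0.87 [ 594.3 -214.4   -1.7] [353. 288.]
solder_spool 0.84 [ 4.028e+02 -9.420e+01 -3.000e-01] [160. 277.]
solder_spool 0.77 [585.4 -42.7  37.7] [277. 170.]
lid_pull 0.94 [469.6   2.9  43.9] [147. 187.]
lid_hinge 0.75 [634.8 -32.3  31.4] [318. 135.]
3.4 [581.91671028 -49.37668006 231.30223125] [[ 0.481  0.877 -0.   ]
 [ 0.877 -0.481 -0.   ]
 [-0.    -0.    -1.   ]]
```

View pics/w2.png

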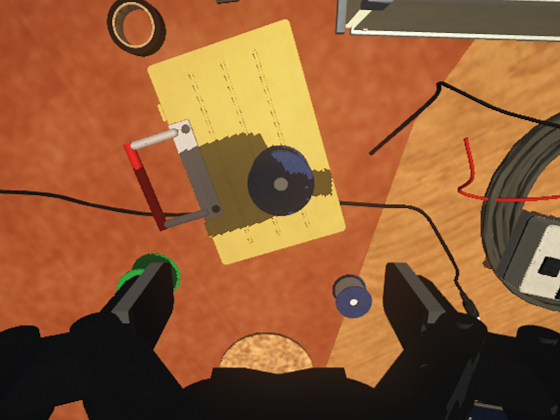

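The spool's top centre is at (281,181). The bar ends are at (129,148) and (163,228), the lid corners at (149,68), (288,20), (345,230) and (222,264).

```bash
python3 - <<'E'
from h import *
d=np.load("w2.npz"); c=(d["K"],d["R"],d["t"]); ct=cam("top")
im=cv2.imread("pics/w2.png")
# ellipse of flange from local dark mask
g=cv2.cvtColor(im,cv2.COLOR_BGR2HSV); m=((g[...,0]>100)&(g[...,0]<135)).astype(np.uint8); m=cv2.morphologyEx(m,2,np.ones((3,3)))
n,l,s,cc=cv2.connectedComponentsWithStats(m)
for i in range(1,n):
    if s[i][4]>800 and 200<cc[i][0]<330: print(s[i],cc[i])
print("spool@80",ray(c,(281,181),80), "tri",tri(c,(281,181),ct,(255.4,174.5)))
a,b=ray(c,(130,148),44),ray(c,(163,228),44);print("pull ends",a,b,np.linalg.norm(a-b),"mid",(a+b)/2,"yaw",np.degrees(np.arctan2(*(a-b)[[1,0]]))-90)
C=[ray(c,p,38) for p in((149,68),(288,20),(345,230),(222,264))];print(np.round(C,1),np.mean(C,0))
for i,j in((0,1),(3,2),(3,0),(2,1)):
    v=C[j]-C[i];print(np.linalg.norm(v).round(),np.degrees(np.arctan2(v[1],v[0])).round(1))
E
```

```text
spool@80 [587.97269638 -45.55001814  80.        ] tri [583.16243381 -47.33139255  57.90382396]
pull ends [476.81328447  40.75795949  44.        ] [460.41818471 -39.08111577  44.        ] 81.50507490300194 mid [468.61573459   0.83842186  44.        ] yaw -11.60446996117139
[[ 529.5   91.4   38. ]
 [ 655.5   67.1   38. ]
 [ 616.7 -128.1   38. ]
 [ 489.4 -101.7   38. ]] [572.75559193 -17.84570714  38.        ]
128.0 -10.9
130.0 -11.7
197.0 78.3
199.0 78.8
```

```bash
python3 -m crank '[{"delta_rot":[0,0,0],"delta_pos":[0.045,0.02,0.2],"hand":-1},{"delta_rot":[0,0,-0.19],"delta_pos":[0,0,0.4],"hand":-1},{"delta_rot":[0,0,-0.19],"delta_pos":[0,0,0.4],"hand":-1},{"delta_rot":[0,0,0],"delta_pos":[0,0,0.4],"hand":-1},{"delta_rot":[0,0,0],"delta_pos":[0,0,0.25],"hand":-1},{"delta_rot":[0,0,0],"delta_pos":[0,0,0.12],"hand":-1},{"delta_rot":[0,0,0],"delta_pos":[0,0,0],"hand":0.2},{"delta_rot":[0,0,0],"delta_pos":[0,0,0],"hand":1}]' 40
python3 -m crank '[{"delta_rot":[0,0,0],"delta_pos":[0,0,0],"hand":1},{"delta_rot":[0,0,0],"delta_pos":[0,0,0],"hand":1},{"delta_rot":[0,0,0],"delta_pos":[0,0,0],"hand":1},{"delta_rot":[0,0,0],"delta_pos":[0,0,0],"hand":1},{"delta_rot":[0,0,0],"delta_pos":[0,0,-0.1],"hand":1},{"delta_rot":[0,0,0],"delta_pos":[0,0,-0.2],"hand":1},{"delta_rot":[0,0,0],"delta_pos":[0,0,-0.3],"hand":1},{"delta_rot":[0,0,0],"delta_pos":[0,0,-0.2],"hand":1}]'
python3 - <<'E'
from h import *
look("wrist","w3.png")
E
```

```text
time_s: 4.4
eef_pos: [586.9, -45.9, 56.3]
orientation: [0.774, 0.633, 0.001, 0.001]
wrist_force: [-3.1, -0.4, 2.3]
grip_width: 53.2
grip_force: 42.1
time_s: 5.4
eef_pos: [586.2, -45.6, 135.4]
orientation: [0.774, 0.633, 0.0, 0.0]
wrist_force: [0.0, 0.2, -1.1]
grip_width: 52.6
grip_force: 42.3
```

View pics/w3.png

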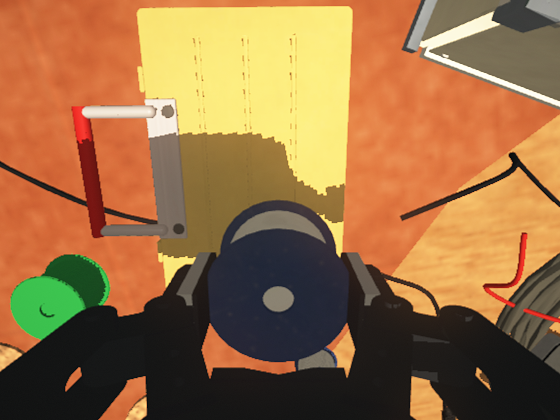

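The spool is held between the pads, upright and clear of the lid, with its top centre at (279,299). Carrying it to the mat.

```bash
python3 -m crank '[{"delta_rot":[0,0,0],"delta_pos":[-0.2,-0.08,0],"hand":1},{"delta_rot":[0,0,0],"delta_pos":[-0.4,-0.15,0],"hand":1},{"delta_rot":[0,0,0],"delta_pos":[-0.5,-0.2,0],"hand":1},{"delta_rot":[0,0,0],"delta_pos":[-0.5,-0.2,0],"hand":1},{"delta_rot":[0,0,0],"delta_pos":[-0.4,-0.15,0],"hand":1},{"delta_rot":[0,0,0],"delta_pos":[-0.3,-0.1,0],"hand":1},{"delta_rot":[0,0,0],"delta_pos":[-0.1,-0.05,0],"hand":1},{"delta_rot":[0,0,0],"delta_pos":[0,0,0],"hand":1}]'
python3 - <<'E'
from h import *
c,im=look("wrist","w4.png")
for n in("wrist",):
  for q in("cork_mat","solder_spool"):
    for r in ctrl.pinpoint(n,q)[:3]:
        w=world(c,r["point"]);print(n,q,round(r["score"],2),w.round(1),pix(c,w).round())
print("mat edge proj",[pix(c,(446+60*a,-268+60*b,6)).round().tolist() for a,b in((1,0),(-1,0),(0,1),(0,-1))])
o=ctrl.get_obs();print(o["eef_pos"],o["wrist_force"])
E
```

```text
time_s: 6.45
eef_pos: [446.1, -262.5, 133.3]
orientation: [0.775, 0.633, -0.0, -0.001]
wrist_force: [-0.4, 0.4, -2.8]
grip_width: 52.4
grip_force: 42.4
wrist cork_mat 0.78 [ 295.3 -169.4   -2.3] [ 58. 115.]
wrist cork_mat 0.62 [ 447.2 -268.9   -1. ] [280. 201.]
wrist solder_spool 0.89 [ 596.7 -213.5    1.6] [465.  91.]
wrist solder_spool 0.63 [ 446.8 -260.4  116.4] [277. 249.]
mat edge proj [[354.0, 188.0], [205.0, 217.0], [262.0, 126.0], [293.0, 271.0]]
[ 447.45737336 -261.47479269  133.93892605] [ 0.06907068 -0.20885373 -2.22260342]
```

View pics/w4.png

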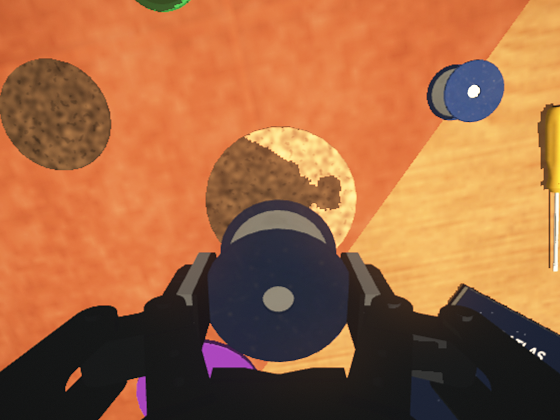

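The mat's visible edge (206 to 356, top at 126) matches my prediction within 2 px. I lower the spool and release it.

```bash
python3 -m crank '[{"delta_rot":[0,0,0],"delta_pos":[-0.03,0,0.2],"hand":1},{"delta_rot":[0,0,0],"delta_pos":[0,0,0.3],"hand":1},{"delta_rot":[0,0,0],"delta_pos":[0,0,0.3],"hand":1},{"delta_rot":[0,0,0],"delta_pos":[0,0,0.2],"hand":1},{"delta_rot":[0,0,0],"delta_pos":[0,0,0.07],"hand":1},{"delta_rot":[0,0,0],"delta_pos":[0,0,0.02],"hand":1},{"delta_rot":[0,0,0],"delta_pos":[0,0,0.01],"hand":1},{"delta_rot":[0,0,0],"delta_pos":[0,0,0],"hand":1}]'
```

```text
time_s: 7.6
eef_pos: [447.4, -265.9, 25.4]
orientation: [0.774, 0.633, 0.0, 0.001]
wrist_force: [-0.5, -0.6, -1.7]
grip_width: 52.2
grip_force: 42.4
```

```bash
python3 -m crank '[{"delta_rot":[0,0,0],"delta_pos":[0,0,0.01],"hand":1},{"delta_rot":[0,0,0],"delta_pos":[0,0,0.01],"hand":1},{"delta_rot":[0,0,0],"delta_pos":[0,0,0],"hand":1},{"delta_rot":[0,0,0],"delta_pos":[0,0,0],"hand":1},{"delta_rot":[0,0,0],"delta_pos":[0,0,0],"hand":1},{"delta_rot":[0,0,0],"delta_pos":[0,0,0],"hand":1},{"delta_rot":[0,0,0],"delta_pos":[0,0,0],"hand":1},{"delta_rot":[0,0,0],"delta_pos":[0,0,0],"hand":1}]'
```

```text
time_s: 8.6
eef_pos: [447.3, -266.0, 24.3]
orientation: [0.774, 0.633, 0.0, 0.001]
wrist_force: [-2.3, 1.1, 4.1]
grip_width: 52.8
grip_force: 42.7
```

Touching down (+4 N). Now release, rise and check.

```bash
python3 -m crank '[{"delta_rot":[0,0,0],"delta_pos":[0,0,0],"hand":-1},{"delta_rot":[0,0,0],"delta_pos":[0,0,0],"hand":-1},{"delta_rot":[0,0,0],"delta_pos":[0,0,0],"hand":-1},{"delta_rot":[0,0,0],"delta_pos":[0,0,-0.1],"hand":-1},{"delta_rot":[0,0,0],"delta_pos":[0,0,-0.3],"hand":-1},{"delta_rot":[0,0,0],"delta_pos":[0,0,-0.4],"hand":-1},{"delta_rot":[0,0,0],"delta_pos":[0,0,-0.5],"hand":-1},{"delta_rot":[0,0,0],"delta_pos":[0,0,-0.1],"hand":-1}]'
python3 - <<'E'
from h import *
c,im=look("wrist","w5.png")
print("mat edge",[pix(c,(446+60*a,-268+60*b,6)).round().tolist() for a,b in((1,0),(-1,0),(0,1),(0,-1))])
for q in("cork_mat","solder_spool"):
    for r in ctrl.pinpoint("wrist",q)[:3]:
        w=world(c,r["point"]);print(q,round(r["score"],2),w.round(1),pix(c,w).round())
E
```

```text
time_s: 9.6
eef_pos: [448.9, -267.1, 167.8]
orientation: [0.774, 0.633, 0.001, 0.004]
wrist_force: [0.6, -0.6, 0.3]
grip_width: 85.3
grip_force: 0.0
mat edge [[340.0, 173.0], [206.0, 200.0], [258.0, 118.0], [286.0, 249.0]]
cork_mat 0.96 [ 340.7 -434.    -1.4] [206. 358.]
cork_mat 0.66 [ 295.8 -170.8   -3.6] [ 76. 109.]
solder_spool 0.83 [ 591.5 -212.3    3.5] [433.  87.]
solder_spool 0.82 [ 448.9 -267.2    7. ] [276. 185.]
```

View pics/w5.png

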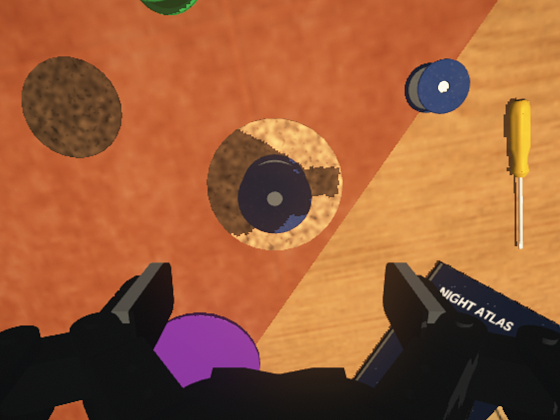

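The spool stands upright in the middle of the mat: top at (275,197), mat ring 207 to 342. Next, over to the pull.

```bash
python3 -m crank '[{"delta_rot":[0,0,0],"delta_pos":[0.2,-0.03,0],"hand":-1},{"delta_rot":[0,0,0],"delta_pos":[0.4,-0.05,0],"hand":-0.5},{"delta_rot":[0,0,0],"delta_pos":[0.55,-0.07,0],"hand":0},{"delta_rot":[0,0,0],"delta_pos":[0.55,-0.07,0],"hand":0},{"delta_rot":[0,0,0],"delta_pos":[0.5,-0.06,0],"hand":0},{"delta_rot":[0,0,0],"delta_pos":[0.35,-0.04,0],"hand":0},{"delta_rot":[0,0,0],"delta_pos":[0.13,-0.02,0],"hand":0},{"delta_rot":[0,0,0],"delta_pos":[0,0,0],"hand":0}]'
python3 - <<'E'
from h import *
c,im=look("wrist","w6.png"); np.savez("w6.npz",K=c[0],R=c[1],t=c[2])
for q in("lid_pull","lid_hinge"):
    for r in ctrl.pinpoint("wrist",q)[:2]:
        w=world(c,r["point"]);print(q,round(r["score"],2),w.round(1),pix(c,w).round())
o=ctrl.get_obs();print(o["eef_pos"],o["orientation"],o["grip_width"])
g=cv2.cvtColor(im,cv2.COLOR_RGB2HSV);m=(((g[...,0]<4)|(g[...,0]>177))&(g[...,1]>220)).astype(np.uint8)
n,l,s,cc=cv2.connectedComponentsWithStats(m)
for i in range(1,n):
    if s[i][4]>150: print(s[i],cc[i])
E
```

```text
time_s: 10.75
eef_pos: [465.4, 4.9, 161.1]
orientation: [0.773, 0.634, -0.001, -0.001]
wrist_force: [-0.2, -0.1, -0.7]
grip_width: 42.6
grip_force: 0.0
lid_pull 0.77 [469.9   2.3  44.6] [284. 201.]
lid_hinge 0.72 [638.9 -32.3  33. ] [504. 198.]
lid_hinge 0.36 [469.4   2.4  46.1] [283. 202.]
[466.1063957    3.15960288 161.87383296] [ 7.74402154e-01  6.32693508e-01 -4.57327061e-04 -1.41044742e-04] 42.54635981523687
```

View pics/w6.png

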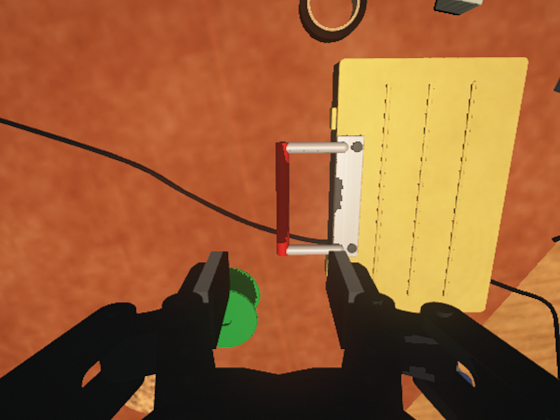

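The bar runs straight up the image at u≈283 (v 145 to 252), so the tool is aligned with it. It sits about 4 mm toward tool +y. I descend with the fingers part closed to clear the lid edge.

```bash
python3 -m crank '[{"delta_rot":[0,0,0],"delta_pos":[0,0.04,0.2],"hand":0.3},{"delta_rot":[0,0,0],"delta_pos":[0,0,0.35],"hand":0.3},{"delta_rot":[0,0,0],"delta_pos":[0,0,0.3],"hand":0.3},{"delta_rot":[0,0,0],"delta_pos":[0,0,0.2],"hand":0.3},{"delta_rot":[0,0,0],"delta_pos":[0,0,0],"hand":0.3},{"delta_rot":[0,0,0],"delta_pos":[0,0,0.15],"hand":0.3},{"delta_rot":[0,0,0],"delta_pos":[0,0,0.15],"hand":0.3},{"delta_rot":[0,0,0],"delta_pos":[0,0,0],"hand":0.3}]'
python3 -m crank '[{"delta_rot":[0,0,0],"delta_pos":[0,0,0],"hand":0.6},{"delta_rot":[0,0,0],"delta_pos":[0,0,0],"hand":1},{"delta_rot":[0,0,0],"delta_pos":[0,0,0],"hand":1},{"delta_rot":[0,0,0],"delta_pos":[0,0,0],"hand":1},{"delta_rot":[0,0,0],"delta_pos":[0,0,0],"hand":1},{"delta_rot":[0,0,0],"delta_pos":[0,0,0],"hand":1},{"delta_rot":[0,0,0],"delta_pos":[0,0,0],"hand":1},{"delta_rot":[0,0,0],"delta_pos":[0,0,0],"hand":1}]' 30
```

```text
time_s: 11.9
eef_pos: [468.9, 3.3, 25.8]
orientation: [0.774, 0.633, -0.001, -0.001]
wrist_force: [-0.7, 0.5, -0.1]
grip_width: 30.1
grip_force: 0.0
time_s: 12.9
eef_pos: [468.1, 3.7, 27.5]
orientation: [0.774, 0.633, -0.002, -0.002]
wrist_force: [-5.9, 0.6, 3.8]
grip_width: 8.6
grip_force: 29.4
```

Gripped. Raising along the arc, first half.

```bash
python3 -m crank '[{"delta_rot":[0,0,0],"delta_pos":[0,0.01,-0.093],"hand":1},{"delta_rot":[0,0,0],"delta_pos":[0,0.011,-0.093],"hand":1},{"delta_rot":[0,0,0],"delta_pos":[0,0.018,-0.092],"hand":1},{"delta_rot":[0,0,0],"delta_pos":[0,0.023,-0.091],"hand":1},{"delta_rot":[0,0,0],"delta_pos":[0,0.028,-0.09],"hand":1},{"delta_rot":[0,0,0],"delta_pos":[0,0.033,-0.088],"hand":1},{"delta_rot":[0,0,0],"delta_pos":[0,0.038,-0.086],"hand":1},{"delta_rot":[0,0,0],"delta_pos":[0,0.042,-0.084],"hand":1}]'
```

```text
time_s: 13.9
eef_pos: [487.1, 0.0, 99.2]
orientation: [0.774, 0.633, -0.002, -0.003]
wrist_force: [-8.0, 1.8, 0.9]
grip_width: 8.8
grip_force: 29.2
```

```bash
python3 -m crank '[{"delta_rot":[0,0,0],"delta_pos":[0,0.046,-0.082],"hand":1},{"delta_rot":[0,0,0],"delta_pos":[0,0.05,-0.079],"hand":1},{"delta_rot":[0,0,0],"delta_pos":[0,0.055,-0.076],"hand":1},{"delta_rot":[0,0,0],"delta_pos":[0,0.06,-0.073],"hand":1},{"delta_rot":[0,0,0],"delta_pos":[0,0.063,-0.07],"hand":1},{"delta_rot":[0,0,0],"delta_pos":[0,0.067,-0.066],"hand":1},{"delta_rot":[0,0,0],"delta_pos":[0,0.07,-0.062],"hand":1},{"delta_rot":[0,0,0],"delta_pos":[0,0.074,-0.058],"hand":1}]'
python3 - <<'E'
from h import *
o=ctrl.get_obs()
cs,a=look("scene");ct,b=look("top");cw,w=look("wrist")
for n,c in(("scene",cs),("top",ct),("wrist",cw)):
    for q in("lid_pull","lid_hinge","solder_spool"):
        for r in ctrl.pinpoint(n,q)[:3]:
            p=world(c,r["point"]);print(n,q,round(r["score"],2),p.round(1),pix(c,p).round())
print(o["eef_pos"],o["wrist_force"],R.from_quat(o["orientation"]).as_matrix().round(3))
f=lambda im:cv2.resize(im[...,::-1],(400,300))
s=cv2.resize(a[150:330,150:390,::-1],(400,300),interpolation=2);t=cv2.resize(b[130:310,170:410,::-1],(400,300),interpolation=2)
W=cv2.resize(w[...,::-1],(400,300))
cv2.imwrite("pics/m1.png",cv2.vconcat([cv2.hconcat([s,t]),cv2.hconcat([W,W*0])]))
E
```

```text
time_s: 14.9
eef_pos: [536.2, -9.4, 158.9]
orientation: [0.774, 0.634, -0.0, -0.001]
wrist_force: [-8.8, 3.5, 9.0]
grip_width: 8.8
grip_force: 30.2
scene lid_pull 0.85 [536.2 -11.  175.2] [278. 202.]
scene lid_pull 0.63 [529.1 138.9   2.5] [308. 289.]
scene lid_hinge 0.68 [637.2 -32.7  32.9] [240. 255.]
scene solder_spool 0.94 [403.7 -91.5  -2. ] [308. 233.]
scene solder_spool 0.69 [ 453.  -271.9    2.3] [267. 209.]
scene solder_spool 0.68 [ 588.  -215.6   -4.6] [233. 230.]
top lid_pull 0.58 [535.4 -10.1 174.5] [239. 187.]
top lid_hinge 0.69 [638.1 -25.4  35.7] [249. 156.]
top solder_spool 0.87 [398.1 -88.3  -1.3] [271. 240.]
top solder_spool 0.82 [ 440.8 -267.6    5.3] [333. 225.]
top solder_spool 0.69 [ 585.  -211.6   -2.2] [313. 176.]
wrist lid_pull 0.81 [539.6 -11.5 171.7] [282. 284.]
wrist lid_hinge 0.72 [639.5 -32.   33.3] [410. 198.]
wrist solder_spool 0.61 [397.4 -93.1  -1.5] [151. 298.]
[536.21657495  -9.44768823 158.93932051] [-8.77514386  3.46296209  8.98061684] [[ 0.197  0.98  -0.002]
 [ 0.98  -0.197  0.001]
 [ 0.001 -0.002 -1.   ]]
```

View pics/m1.png

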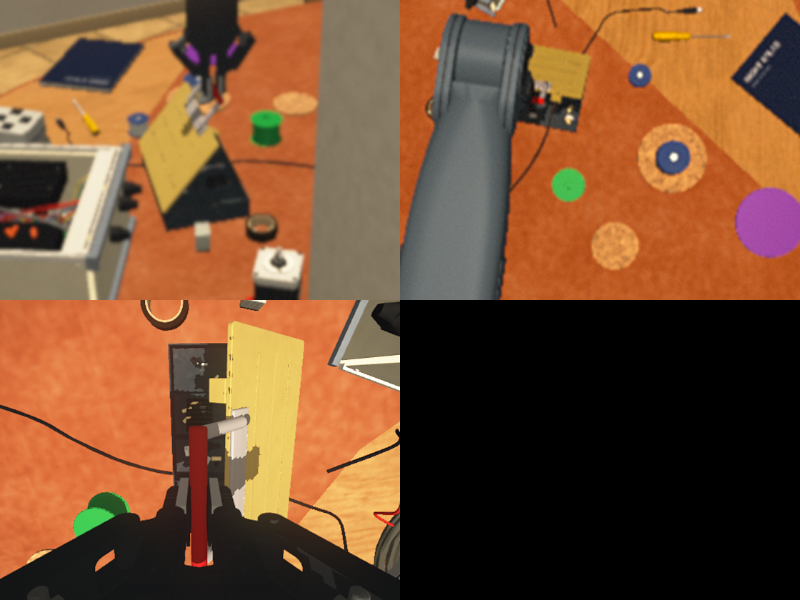

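The lid is held up with the bar between the pads. In the full-size wrist image the lid's raised corner is near (325,31) and the hinge-side corner near (424,56). The spool still stands on the cork, and the relay, tape and screwdriver are where they were. I measure the angle by fitting the lid corners.

```bash
python3 - <<'E'
from h import *
c,im=look("wrist","w8.png")
cv2.imwrite("pics/w8c.png",cv2.resize(im[0:340,200:460,::-1],None,fx=1.7,fy=1.7,interpolation=2))
H=np.array([636.7,-30.3,34]); y=np.radians(-11.4); ex=np.array([np.cos(y),np.sin(y),0]); ey=np.array([-np.sin(y),np.cos(y),0])
for th in(46,48,50,52,54):
    t=np.radians(th); P=lambda px,pz,py: H+ex*(px*np.cos(t)+pz*np.sin(t))+ey*py+np.array([0,0,1])*(-px*np.sin(t)+pz*np.cos(t))
    print(th,[((pix(c,P(*q))-[200,0])*1.7).round().tolist() for q in((-136,4,101),(-136,4,0),(0,4,101),(-172,10,40),(-172,10,20))])
print(ctrl.get_obs()["eef_pos"],ctrl.get_obs()["wrist_force"])
E
```

```text
46 [[171.0, 47.0], [165.0, 421.0], [388.0, 97.0], [84.0, 311.0], [86.0, 392.0]]
48 [[186.0, 45.0], [177.0, 425.0], [388.0, 97.0], [104.0, 314.0], [105.0, 398.0]]
50 [[202.0, 42.0], [191.0, 429.0], [388.0, 97.0], [125.0, 318.0], [125.0, 404.0]]
52 [[219.0, 39.0], [205.0, 433.0], [388.0, 97.0], [147.0, 322.0], [147.0, 409.0]]
54 [[238.0, 37.0], [220.0, 437.0], [389.0, 97.0], [172.0, 325.0], [170.0, 415.0]]
[536.94892417  -9.55585493 159.43370896] [-9.58166623  1.9761898   9.49297854]
```

View pics/w8c.png

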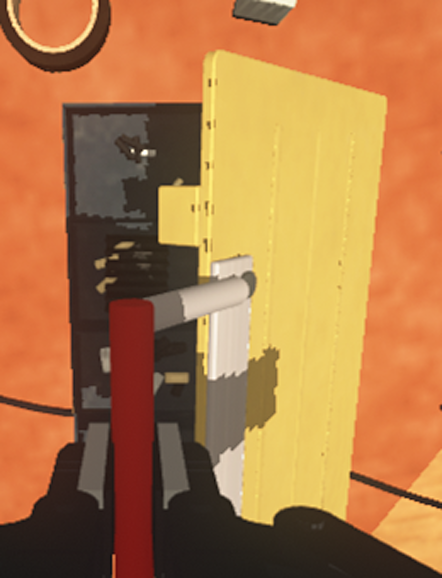

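The hinge corner matches at (386,97). The raised corner near (213,50) and the bar at u≈132 put the lid at about 50.8°. A 2.5 mm trim brings it to 50° and eases the radial push.

```bash
python3 -m crank '[{"delta_rot":[0,0,0],"delta_pos":[0,-0.01,0],"hand":1},{"delta_rot":[0,0,0],"delta_pos":[0,-0.015,0],"hand":1},{"delta_rot":[0,0,0],"delta_pos":[0,0,0],"hand":1},{"delta_rot":[0,0,0],"delta_pos":[0,0,0],"hand":1},{"delta_rot":[0,0,0],"delta_pos":[0,0,0],"hand":1},{"delta_rot":[0,0,0],"delta_pos":[0,0,0],"hand":1},{"delta_rot":[0,0,0],"delta_pos":[0,0,0],"hand":1},{"delta_rot":[0,0,0],"delta_pos":[0,0,0],"hand":1}]'
python3 - <<'E'
from h import *
c,im=look("wrist","w9.png")
g=cv2.cvtColor(im,cv2.COLOR_RGB2HSV);m=(((g[...,0]<4)|(g[...,0]>176))&(g[...,1]>200)).astype(np.uint8)
for v in(195,215,235):
    u=np.where(m[v,240:310])[0]+240;print(v,u.min(),u.max())
H=np.array([636.7,-30.3,34]); y=np.radians(-11.4); ex=np.array([np.cos(y),np.sin(y),0]); ey=np.array([-np.sin(y),np.cos(y),0])
for th in(48,49,50,51,52):
    t=np.radians(th);print(th,[pix(c,H+ex*(-172*np.cos(t)+10*np.sin(t))+ey*p+np.array([0,0,1])*(172*np.sin(t)+10*np.cos(t))).round(1) for p in(40,20)])
o=ctrl.get_obs();print(o["time_s"],o["eef_pos"],o["wrist_force"],np.abs(o["qvel"]).max())
E
```

```text
time_s: 16.55
eef_pos: [535.2, -9.2, 158.2]
orientation: [0.774, 0.633, 0.001, 0.0]
wrist_force: [-6.0, 2.6, 7.4]
grip_width: 8.8
grip_force: 29.9
195 265 282
215 266 289
235 266 289
48 [array([265.4, 185.6]), array([265.9, 235.1])]
49 [array([271.6, 186.7]), array([271.8, 236.8])]
50 [array([278. , 187.8]), array([278. , 238.5])]
51 [array([284.7, 188.9]), array([284.4, 240.2])]
52 [array([291.6, 190. ]), array([291., 242.])]
16.6 [535.22996299  -9.23515542 158.19679328] [-6.0365175   2.23232273  5.53840118] 0.0008099109380004332
```

The bar's centre at u≈277.5 now fits 50.0°, and the arm is still. Handing in.

```bash
python3 -c "
from cell import ctrl
print(ctrl.close_job())"
```

```text
the job is handed in; nothing more can be done
None
```

The solder spool is standing upright in the middle of the large cork mat, and I handed the job in at 16.6 s with the gripper still holding the lid by its red pull at a camera-measured 50°, steady; the relay, tape and screwdriver were not touched.

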